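Put the ink roller away in its cradle

ROBOT

A 7-joint arm with a two-finger parallel gripper is mounted at the origin on the work surface. World frame = base frame: x ahead of the robot, y to its left, z up, the work surface at z = 0. Lengths are in m, angles in rad, forces in N, time in s.
With the tool pointing down it reaches from about 0.4 to 0.9 m from the base axis. Payload 5.6 kg.
Tool frame: the origin (TCP) lies between the finger pads; the fingertips stand 17 mm ahead of it and the grasp point (between the pads) lies 2 mm behind it; z points along the fingers, y is the line along which they close (so a half turn about z gives the same grasp; the last joint's range is limited). The gripper opens to 92 mm and grips with 3 to 60 N. Pads are 20 mm wide; open, the fingers measure 128 mm over their backs; the gripper's body (75 mm by 189 mm) begins 69 mm behind the grasp point.
Start: joints at [-1.368, 0.468, -0.012, 1.603, 0.006, 1.071, -0.056], TCP at [0.158, 0.63, 0.193] pointing down, gripper open.
Joint ranges: [-2.53, 2.53], [-0.31, 2.02], [-1.57, 1.55], [0.28, 2.44], [-1.29, 4.43], [0.15, 1.84], [-2.92, 2.92]. Speed limits (rad/s): [2.57, 2.57, 3.14, 3.14, 3.14, 3.14, 3.14].

INTERFACE

Orientations are given as a unit quaternion [x, y, z, w].
In Python, from rig import * gives the robot as it stands.
- The arm moves only by the tool jog_arm, never from a script. Its argument "moves" is a list of rows, each a list of 3 entries, a list of its own where there are three numbers: the shift along the world's x, y, z in units of 50 mm (1.0 is 50 mm), then the turn about the world's z in units of 10 degrees (1.0 is 10 degrees), then the opening, from -1 (shut) to 1 (fully open). A call has 1 to 20 rows; each row shifts and turns the commanded pose from where the row before left it; what a row does not reach is not made up. A row lasts 1/8 s, in which the tool goes at most 62.5 mm and 10.7 degrees, less where a joint would pass 70% of its speed; a pose out of reach is approached as far as the arm can. A call is refused whole if a number of a shift passes 1 or a number of a turn 1, either way. A call with a gripper value outside its range is refused whole. The fingers move at their own pace and stop on an object; "grip_force" is the grip in N (left out, the last holds). Time passes only in rows, so rows that do not move let the fingers close. It gives the time, the measured TCP pose, the force, the opening and the grip force at its end, in the units of the state.
- get_obs(): the state, without advancing time (a new reading comes with each control period).
- capture(name): name is "scene" or "side" or "wrist"; returns (picture, depth): 400x640x3 uint8, red, green, blue; 400x640 float32, m along the optical axis (not along the pixel's ray), 0 where there is no reading.
- camera_params(name): a dict with "intrinsics" (3x3 intrinsics, pixels), "R" (3x3) and "t" (3): a world point X has camera coordinates R X + t. Camera axes: x right, y down, z forward; pixel columns grow to the right and rows downward; lengths in m; the calibration is good to about 2 mm. A picture is of the moment at which its call begins: read the wrist's pose just before it. camera_params takes no time and is no camera call; for the wrist camera it gives the pose at the moment of the call.
- finish_job(): hands the job in; it is judged then, once.
The state is a dict: "clock": time; "joint_positions": joint angles; "dq": joint speeds; "joint_efforts": joint torques, N m; "tcp_pos": TCP position; "tcp_rot": TCP orientation; "force": force on the tool from outside, world axes, zero at the start; "torque": the same for the moment, N m; "opening": finger opening in m; "grip_force": force on a finger pad.
Only numpy, scipy, OpenCV 4.12 (cv2) and the standard library are available. Lean on these libraries where they do the work, as an engineer would, in place of code of your own. Each camera call takes 0.05 s, during which the arm holds its last target. There are 200 camera calls.

TASK

Printing is over, so put the roller set away: lay the two-handled ink roller in its wooden cradle, with its thin steel necks down in the two V notches so that it rests level, and drop its little wooden chock into the open tin. Lower the roller into the notches rather than dropping it, leave the tin standing upright, and do not disturb the bottle, the jar, the brush cup or the scraper.

Things in the scene. Friction and masses are not known exactly. Their poses are not given: they have to be found in the camera images.
- roller: Ink roller like a rolling pin, 276 mm long, 0.4-0.8 kg. Origin at its middle on the axis, x along the axis (ends alike; y, z turn as it rolls). Outwards from the middle: black rubber drum, dia 44, to 55 mm; steel neck, dia 12, 55 to 83 mm; wooden handle, dia 24, 83 to 138 mm. Starts lying on its drum on the table, axis 22 mm up; rolls easily.
- cradle: Fixed plywood cradle: base plate 164 (x) x 90 (y) x 10 mm, two uprights 10 mm thick at x = -69 and +69 mm, 57 mm wide over all in y. Each has an upward 90 degree V notch: lowest point 51.5 mm above the table, mouth 40 mm wide at 71.5 mm. Origin under the plate's middle, on the table; x runs from notch to notch, z up.
- cradle_seat (a point): Point in the cradle's middle, 60 mm above the table, where the roller's origin lies when its necks rest in both notches (axes as the cradle's). The roller has about 9 mm of end play either way.
- chock: Plain light-wood wedge, 48 (x) x 24 (y) x 24 mm high at its -x end, sloping to 6 mm at its +x end, 30 g. The level top of the thick end spans x = -24 to -10 mm. Origin under the middle of its base; lies flat on the table, z up.
- tin: Loose open-topped rectangular steel tin, outside 75 (x) x 95 (y) x 60 mm high, walls and floor 3 mm, 0.3 kg, standing on the table. Origin under the middle of its floor, z up.
- tin_in (a point): Middle of the tin's inner floor, 3 mm above its underside; axes as the tin's.
- bottle: Bystander: green glass bottle, 60 mm across, 170 mm tall; origin under its middle.
- jar: Bystander: amber glass jar with a red lid, 72 mm across, 95 mm tall; origin under its middle.
- brush_cup: Bystander: black cup, 72 mm across, 90 mm tall, with three brushes up to 220 mm high; origin under its middle.
- scraper: Bystander: broad-bladed ink scraper with a wooden handle, about 200 mm long, lying flat on the table; origin on its underside, x along it.
Not all that is in view belongs to the job. Of the things that look like the chock, take the one that is farthest to the robot's right at the start. Several things have the shape of the cradle; the one meant has the colours described above.

How it is judged:
At the end, for the whole second after the job is handed in: Roller at rest in both notches: middle within 12 mm endwise, 6 mm sideways, 5 mm in height of the seat point, axis within 0.05 rad of the cradle's. Chock at rest inside the tin, its origin under 45 mm above the inner floor. Tin standing on the table, at rest, tilted under 0.1 rad (x of roller in the frame of cradle_seat between -0.012 and 0.012 m and y of roller in the frame of cradle_seat between -0.006 and 0.006 m and z of roller in the frame of cradle_seat between -0.005 and 0.005 m and angle between the x axis of roller and the x axis of cradle, either way round below 0.05 rad and linear speed of each of roller, chock, tin below 0.02 m/s and angular speed of roller below 0.3 rad/s and x of chock in the frame of tin_in between -0.036 and 0.036 m and y of chock in the frame of tin_in between -0.046 and 0.046 m and z of chock in the frame of tin_in between -0.005 and 0.045 m and angle between tin's own z axis and vertical below 0.1 rad and height (world z) of tin below 0.008 m); the robot touches nothing.
It fails at once if the roller falls through the air, touching nothing, with its axis more than 85 mm above the table (25 mm above its seat) (height (world z) of roller above 0.085 m and contact force between roller and anything else below 0.02 N).
It fails at once if the solvent bottle is moved more than 30 mm (distance of bottle from where it was at the start of the episode above 0.03 m).
It fails at once if the jar is moved more than 30 mm (distance of jar from where it was at the start of the episode above 0.03 m).
It fails at once if the brush cup is moved more than 30 mm (distance of brush_cup from where it was at the start of the episode above 0.03 m).
It fails at once if the scraper is moved more than 30 mm (distance of scraper from where it was at the start of the episode above 0.03 m).
It also fails if it takes over 58 s, if anything falls off the work surface, if the arm or the gripper's body presses on something with over 40 N, if the wrist force passes 120 N, or if a joint passes its speed limit or range.

## Working session

There is one attempt and no reset: what is moved stays moved. The work goes in short steps, Python scripts to look and compute and a tool call to move; the robot and the scene stay as the last step left them, time stands still between calls to the robot, and variables do not carry over. Pictures are saved under pics/ and viewed, at most 10 in all, crops included, and the job is handed in when it is done.

Besides the shell and the picture viewer there is one more tool, called after ">>>" as a command line: name --argument value ..., lists and objects as JSON in quotes. jog_arm: Moves the arm, as the interface text tells. Its arguments: {"type":"object","properties":{"moves":{"type":"array"},"grip_force":{"type":"number"}},"required":["moves"]}

```bash
ls; mkdir -p pics; cat > h.py <<'E'
from rig import *
import numpy as np, cv2
def save(name,fn):
    p=camera_params(name); img,d=capture(name)
    cv2.imwrite('pics/'+fn+'.png',img[:,:,::-1]); np.savez('pics/'+fn+'.npz',img=img,d=d,K=p['intrinsics'],R=p['R'],t=p['t'])
def load(fn): return np.load('pics/'+fn+'.npz')
def ray(z,u,v,h):
    K,R,t=z['K'],z['R'],np.array(z['t']).ravel()
    c=-R.T@t; w=R.T@np.linalg.solve(K,[u,v,1.]); return c+w*(h-c[2])/w[2]
def cloud(z):
    K,R,t,d=z['K'],z['R'],np.array(z['t']).ravel(),z['d']
    v,u=np.mgrid[:d.shape[0],:d.shape[1]]
    c=np.stack([(u-K[0,2])/K[0,0]*d,(v-K[1,2])/K[1,1]*d,d],-1)
    return (c-t)@R
E
python3 - <<'E'
from h import *
for n in ['scene','side']:
    save(n,n+'0')
    z=load(n+'0'); print(n,-z['R'].T@np.array(z['t']).ravel(), z['R'][2])
a=[cv2.imread(f'pics/{n}0.png') for n in ['scene','side']]
E
```

```text
pics
scene [0.92219765 0.67377815 0.70588141] [-0.40129118 -0.63519325 -0.65992039]
side [-0.25728568 -0.94545574  1.02023569] [ 0.48334191  0.63854645 -0.59886479]
```

View pics/scene0.png

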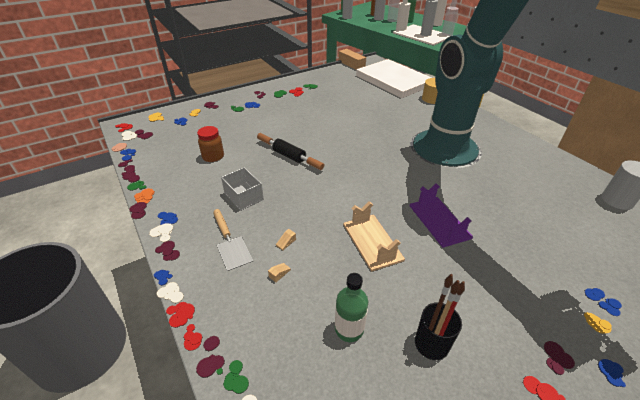

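View pics/side0.png

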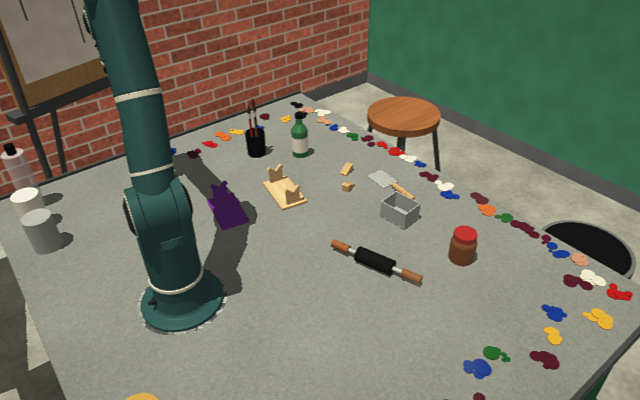

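The scene shows the roller at (290,150), the wooden cradle at (373,238), a purple decoy at (442,215), chocks at (286,239) and (278,271), the tin at (242,188), the jar at (210,144), the scraper at (233,240), the bottle at (350,310) and the brush cup at (438,325). The side view shows the same things.

```bash
cat > m.py <<'E'
from h import *
boxes={'scene0':dict(roller=(250,125,330,178),cradle=(338,198,410,275),chockA=(272,225,302,254),chockB=(262,258,297,284),tin=(215,163,268,212),jar=(190,120,230,165),bottle=(325,270,375,345),cup=(405,270,470,365),scraper=(205,205,256,272)),
'side0':dict(roller=(325,232,428,290),cradle=(258,160,312,212),chockA=(338,160,358,178),chockB=(338,180,358,196),tin=(374,186,424,230),jar=(440,220,485,270),bottle=(285,108,315,162),cup=(240,95,272,162),scraper=(365,165,415,202))}
for f,bs in boxes.items():
    z=load(f);P=cloud(z)
    for n,(a,b,c,d) in bs.items():
        q=P[b:d,a:c].reshape(-1,3); ok=(z['d'][b:d,a:c].ravel()>0)&(q[:,2]>0.006 if n!='scraper' else q[:,2]>0.004)
        img=z['img'][b:d,a:c].reshape(-1,3)
        q=q[ok]
        r=cv2.minAreaRect(q[:,:2].astype(np.float32)*1000)
        print(f,n,len(q),'mean',q.mean(0).round(3),'rect c',np.round(r[0]),np.round(r[1]),round(r[2],1),'ztop',np.percentile(q[:,2],[50,98]).round(3))
E
python3 m.py
```

```text
scene0 roller 714 mean [ 0.478 -0.212  0.031] rect c [ 522. -231.] [258. 227.] 85.0 ztop [0.031 0.045]
scene0 cradle 2079 mean [0.479 0.215 0.022] rect c [512. 269.] [320. 144.] 55.9 ztop [0.01  0.069]
scene0 chockA 204 mean [0.656 0.1   0.016] rect c [657.  99.] [48. 27.] 16.1 ztop [0.016 0.025]
scene0 chockB 220 mean [0.72  0.178 0.017] rect c [716. 175.] [47. 26.] 17.8 ztop [0.017 0.025]
scene0 tin 1045 mean [ 0.679 -0.118  0.036] rect c [ 707. -118.] [136.  99.] 6.3 ztop [0.036 0.06 ]
scene0 jar 731 mean [ 0.687 -0.34   0.06 ] rect c [ 683. -354.] [68. 68.] 50.0 ztop [0.064 0.095]
scene0 bottle 1719 mean [0.67  0.385 0.097] rect c [603. 349.] [184.  60.] 23.7 ztop [0.105 0.17 ]
scene0 cup 2438 mean [0.544 0.488 0.087] rect c [539. 485.] [71. 71.] 16.7 ztop [0.076 0.207]
scene0 scraper 306 mean [ 0.766 -0.024  0.013] rect c [750.  10.] [204.  95.] 77.7 ztop [0.015 0.02 ]
side0 roller 1057 mean [ 0.466 -0.24   0.031] rect c [ 469. -231.] [ 46. 279.] 20.0 ztop [0.031 0.045]
side0 cradle 909 mean [0.469 0.207 0.023] rect c [491. 220.] [201. 127.] 80.0 ztop [0.012 0.067]
side0 chockA 87 mean [0.717 0.171 0.016] rect c [713. 172.] [58. 28.] 19.2 ztop [0.017 0.027]
side0 chockB 74 mean [0.646 0.091 0.016] rect c [654.  93.] [51. 27.] 15.9 ztop [0.016 0.026]
side0 tin 1037 mean [ 0.684 -0.119  0.033] rect c [ 713. -101.] [205. 118.] 31.2 ztop [0.033 0.06 ]
side0 jar 924 mean [ 0.668 -0.371  0.063] rect c [ 701. -376.] [ 73. 120.] 58.9 ztop [0.068 0.097]
side0 bottle 597 mean [0.65  0.358 0.083] rect c [744. 498.] [384.  83.] 51.8 ztop [0.083 0.169]
side0 cup 705 mean [0.545 0.494 0.078] rect c [627. 650.] [461. 127.] 53.2 ztop [0.07  0.205]
side0 scraper 394 mean [ 0.734 -0.052  0.03 ] rect c [756. -12.] [268. 168.] 50.1 ztop [0.026 0.06 ]
```

```bash
cat > m2.py <<'E'
from h import *
from scipy.spatial import cKDTree
C=[]
for f in ['scene0','side0']:
    z=load(f);P=cloud(z).reshape(-1,3);I=z['img'].reshape(-1,3);ok=z['d'].ravel()>0
    C.append((P[ok],I[ok]))
def near(f,x,y,r,z0,z1):
    P=C[f][0]; return P[(np.hypot(P[:,0]-x,P[:,1]-y)<r)&(P[:,2]>z0)&(P[:,2]<z1)]
def rect(q):
    r=cv2.minAreaRect(q[:,:2].astype(np.float32)*1000); return len(q),np.round(r[0],1),np.round(r[1],1),round(r[2],1)
for f in (0,1):
    print('view',f)
    q=near(f,.469,-.231,.16,.008,.06); print('roller',rect(q))
    top=q[q[:,2]>.038]; print(' drumtop',rect(top))
    q=near(f,.48,.215,.13,.005,.08); print('cradle',rect(q))
    t=q[q[:,2]>.055]; 
    pl=q[(q[:,2]<.0125)]; print(' plate',rect(pl)); print(' horns',rect(t))
    # split horns
    _,lab,cen=cv2.kmeans(t[:,:2].astype(np.float32),4,None,(3,50,1e-6),5,cv2.KMEANS_PP_CENTERS); print(cen.round(4).tolist())
    q=near(f,.655,.097,.04,.005,.05); print('chock',rect(q)); t=q[q[:,2]>.0225]; print(' thick top',rect(t),t.mean(0).round(4))
    q=near(f,.683,-.118,.075,.054,.07); print('tin rim',rect(q))
print({k:np.round(v,3) for k,v in get_obs().items() if k in('clock','tcp_pos','tcp_rot','opening')})
E
python3 m2.py
```

```text
view 0
roller (697, array([ 474.3, -226.2]), array([ 42.7, 276.2]), 20.3)
 drumtop (167, array([ 473.2, -227.4]), array([ 32.5, 111.8]), 19.9)
cradle (2083, array([472.9, 212. ]), array([165.4,  91.3]), 78.8)
 plate (1414, array([472.9, 212. ]), array([165.4,  91.3]), 78.8)
 horns (208, array([472.9, 211.1]), array([150.6,  55.3]), 78.5)
[[0.47110000252723694, 0.28279998898506165], [0.444599986076355, 0.14839999377727509], [0.47769999504089355, 0.14219999313354492], [0.5048999786376953, 0.2766999900341034]]
chock (213, array([657. ,  98.8]), array([47.7, 26.7]), 16.1)
 thick top (43, array([643.6,  95.1]), array([19. , 27.1]), 11.7) [0.6427 0.0948 0.0237]
tin rim (169, array([ 677. , -121.7]), array([75.8, 98.4]), 6.3)
view 1
roller (1054, array([ 468.5, -231.3]), array([ 46.2, 278.6]), 20.0)
 drumtop (253, array([ 478.9, -266.7]), array([ 34.9, 181.5]), 19.1)
cradle (963, array([486.5, 210.6]), array([218.6, 184.4]), 12.6)
 plate (533, array([486.5, 210.6]), array([218.6, 184.4]), 12.6)
 horns (101, array([471.9, 209.3]), array([153.8,  58.5]), 78.9)
[[0.5023000240325928, 0.27320000529289246], [0.4401000142097473, 0.14319999516010284], [0.46709999442100525, 0.2786000072956085], [0.47540000081062317, 0.1378999948501587]]
chock (77, array([654. ,  93.1]), array([51. , 26.8]), 15.9)
 thick top (13, array([643.2,  87.4]), array([14.3, 22.4]), 32.0) [0.6425 0.0871 0.0242]
tin rim (143, array([ 676. , -124.5]), array([82. , 97.7]), 4.4)
{'clock': np.float64(0.1), 'tcp_pos': array([0.158, 0.63 , 0.192]), 'tcp_rot': array([ 0.123,  0.992, -0.001, -0.   ]), 'opening': np.float64(0.092)}
```

>>> jog_arm --moves '[[[0.7, -0.76, 0], 0.2, 0.3], [[0.7, -0.76, 0], 0.2, 0.3], [[0.7, -0.76, 0], 0.2, 0.3], [[0.7, -0.76, 0], 0.2, 0.3], [[0.7, -0.76, 0], 0.2, 0.3], [[0.7, -0.76, 0], 0.2, 0.3], [[0.7, -0.76, 0], 0.2, 0.3], [[0.7, -0.76, 0], 0.2, 0.3], [[0.7, -0.76, 0], 0.2, 0.3], [[0.7, -0.76, 0], 0.2, 0.3], [[0.7, -0.76, 0], 0.2, 0.3], [[0.7, -0.76, 0], 0.2, 0.3], [[0.7, -0.76, 0], 0.2, 0.3], [[0.7, -0.76, 0], 0.2, 0.3], [[0, 0, 0], 0.2, 0.3], [[0, 0, 0], 0, 0.3]]' --grip_force 20

```text
clock: 2.1
tcp_pos: [0.6475, 0.099, 0.1924]
tcp_rot: [-0.138, 0.99, 0.0, -0.001]
force: [0.2, 0.7, -0.7]
opening: 0.0601
grip_force: 0.0
```

```bash
cat >> h.py <<'E'
def st():
    o=get_obs(); x,y,z,w=o['tcp_rot']; a=np.degrees(np.arctan2(1-2*(x*x+z*z),2*(x*y-z*w)))
    print('clock',round(o['clock'],2),'tcp',np.round(o['tcp_pos'],4),'yaw_y',round(a,1),'open',round(o['opening'],4),'grip',np.round(o['grip_force'],1),'F',np.round(o['force'],1))
E
python3 - <<'E'
from h import *
st(); save('wrist','w1')
E
```

```text
clock 2.1 tcp [0.6475 0.099  0.1924] yaw_y 105.9 open 0.0601 grip 0.0 F [ 0.2  0.7 -0.7]
```

View pics/w1.png

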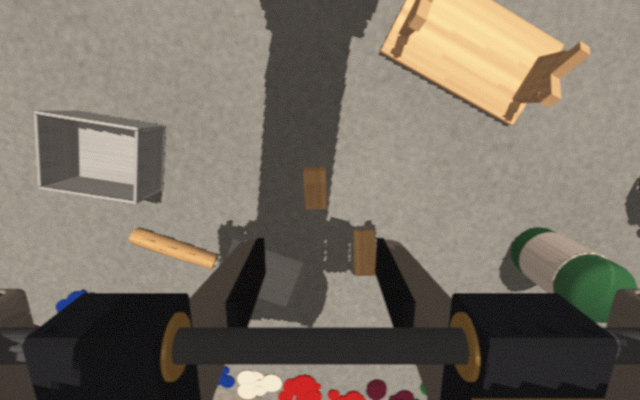

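The wrist view shows the target chock at (315,188) in the arm's shadow, the other chock at (364,250), the tin at (100,155), and the cradle at the upper right.

```bash
cat > m3.py <<'E'
import sys
from h import *
def rect(q):
    r=cv2.minAreaRect(q[:,:2].astype(np.float32)*1000); return len(q),np.round(r[0],1),np.round(r[1],1),round(r[2],1)
z=load(sys.argv[1]);P=cloud(z)[:235].reshape(-1,3);P=P[(z['d'][:235]>0).ravel()]
def near(x,y,r,a,b): return P[(np.hypot(P[:,0]-x,P[:,1]-y)<r)&(P[:,2]>a)&(P[:,2]<b)]
for n,x,y,r,a,b in [('chock',.655,.096,.045,.005,.05),('chocktop',.655,.096,.045,.0222,.05),('tinrim',.677,-.123,.08,.055,.07),('roller',.472,-.229,.16,.008,.06),('horns',.472,.21,.11,.056,.08),('plate',.472,.21,.13,.006,.0125)]:
    q=near(x,y,r,a,b)
    if len(q)>10: print(n,rect(q),q[:,2].mean().round(4))
E
python3 m3.py w1
```

```text
chock (884, array([659.6,  96.7]), array([48., 24.]), 18.0) 0.0171
chocktop (269, array([645.6,  92. ]), array([17.7, 23.5]), 18.7) 0.0232
tinrim (1558, array([ 679.5, -122.9]), array([75.8, 96.2]), 6.6) 0.0582
horns (1242, array([474.6, 210.2]), array([148.7,  57.8]), 78.8) 0.064
plate (12411, array([474.9, 209.6]), array([163.6,  90.3]), 78.9) 0.0089
```

>>> jog_arm --moves '[[[0.08, -0.09, -0.8], 0.2, 0.3], [[0, 0, -0.8], 0, 0.3], [[0, 0, -0.8], 0, 0.3], [[0, 0, -0.5], 0, 0.3], [[0, 0, -0.3], 0, 0.3], [[0, 0, -0.2], 0, 0.3], [[0, 0, 0], 0, 0.3], [[0, 0, 0], 0, -1], [[0, 0, 0], 0, -1], [[0, 0, 0], 0, -1], [[0, 0, 0], 0, -1], [[0, 0, 0], 0, -1], [[0, 0, 0], 0, -1]]' --grip_force 15

```text
clock: 3.78
tcp_pos: [0.6522, 0.094, 0.0231]
tcp_rot: [-0.156, 0.988, 0.0, 0.0]
force: [0.1, -0.3, -0.6]
opening: 0.0015
grip_force: 0.0
```

The fingers closed on nothing, so I'll lift and look.

>>> jog_arm --moves '[[[0, 0, 0.8], 0, -1], [[0, 0, 0.8], 0, 0.3], [[0, 0, 0.8], 0, 0.3], [[0, 0, 0.8], 0, 0.3], [[0, 0, 0.2], 0, 0.3], [[0, 0, 0], 0, 0.3]]'

```text
clock: 4.53
tcp_pos: [0.6522, 0.094, 0.1931]
tcp_rot: [-0.156, 0.988, 0.0, 0.0]
force: [0.3, -0.6, -0.8]
opening: 0.0485
grip_force: 0.0
```

```bash
python3 - <<'E'
from h import *
st(); save('wrist','w2'); st()
E
python3 m3.py w2
```

```text
clock 4.53 tcp [0.6522 0.094  0.1931] yaw_y 107.9 open 0.0485 grip 0.0 F [ 0.3 -0.6 -0.8]
clock 4.58 tcp [0.6515 0.0939 0.1919] yaw_y 107.9 open 0.0525 grip 0.0 F [-0.2  0.8 -0.1]
chock (884, array([659.4,  96.4]), array([47.3, 23.8]), 18.4) 0.0172
chocktop (273, array([645.3,  91.8]), array([17.6, 22.7]), 18.3) 0.0232
tinrim (1570, array([ 679.4, -122.7]), array([75.4, 96.4]), 6.6) 0.0582
horns (1237, array([474.7, 210.3]), array([148.9,  57.3]), 79.0) 0.0639
plate (12394, array([474.8, 209.6]), array([163.8,  90.5]), 79.1) 0.0089
```

View pics/w2.png

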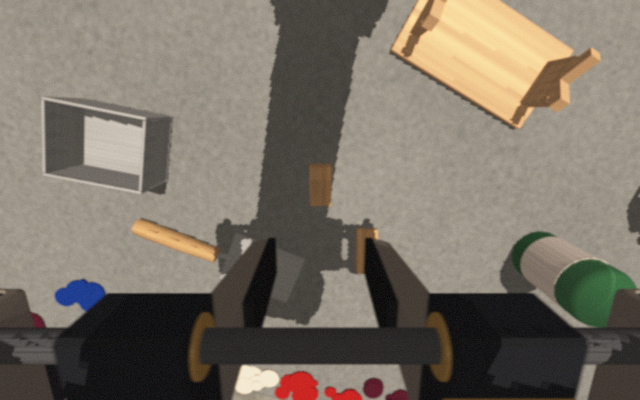

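The chock is untouched at (320,185). I'll check where the fingers really are with the fixed cameras.

```bash
python3 - <<'E'
from h import *
st()
for n in('scene','side'):
    save(n,n+'1'); z=load(n+'1');P=cloud(z).reshape(-1,3)
    P=P[(z['d']>0).ravel()]
    for a,b in((.15,.18),(.18,.2),(.2,.24)):
        q=P[(P[:,2]>a)&(P[:,2]<b)&(np.hypot(P[:,0]-.652,P[:,1]-.094)<.16)]
        if len(q): print(n,a,len(q),q.min(0).round(3),q.max(0).round(3),q.mean(0).round(3))
z=load('w2'); K,R,t=z['K'],z['R'],z['t'].ravel()
o=get_obs()['tcp_pos']
for h in(.192,.175,.1,.02):
    c=K@(R@np.array([o[0],o[1],h])+t); print(h,(c[:2]/c[2]).round(1))
print('cam',-R.T@t,R[2])
E
python3 -c "
import cv2,numpy as np
a=cv2.imread('pics/scene1.png');b=cv2.imread('pics/side1.png')
cv2.imwrite('pics/cmp.png',np.hstack([cv2.resize(a[60:340,150:450],(400,373)),cv2.resize(b[60:340,200:500],(400,373))]))"
```

```text
clock 4.58 tcp [0.6515 0.0939 0.1919] yaw_y 107.9 open 0.0525 grip 0.0 F [-0.2  0.8 -0.1]
scene 0.2 201 [0.629 0.059 0.213] [0.672 0.137 0.24 ] [0.653 0.097 0.227]
side 0.2 102 [0.626 0.052 0.211] [0.673 0.136 0.24 ] [0.646 0.094 0.226]
0.192 [319.1 237.7]
0.175 [319.2 228.1]
0.1 [319.4 198.8]
0.02 [319.6 180.1]
cam [0.58019168 0.07163513 0.38362924] [ 0.25675719  0.08232658 -0.96296318]
```

View pics/cmp.png

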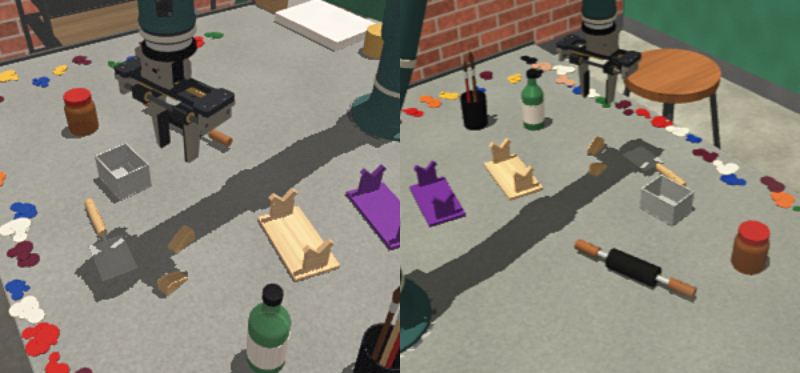

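The fingertips appear clearly higher than the TCP reading implies. I'll measure that offset in all three views.

```bash
python3 - <<'E'
from h import *
for f in('scene1','side1','w2'):
    z=load(f);P=cloud(z).reshape(-1,3);P=P[(z['d']>0).ravel()]
    q=P[(P[:,2]>.12)&(np.hypot(P[:,0]-.652,P[:,1]-.094)<.075)]
    print(f,len(q),'lowest z',np.sort(q[:,2])[:40:8].round(4)); l=q[q[:,2]<q[:,2].min()+.012]; print(l.min(0).round(3),l.max(0).round(3))
E
```

```text
scene1 8197 lowest z [0.213  0.2146 0.2161 0.2179 0.2192]
[0.633 0.061 0.213] [0.67  0.135 0.225]
side1 3189 lowest z [0.2111 0.2144 0.2166 0.2192 0.2215]
[0.628 0.052 0.211] [0.673 0.131 0.223]
w2 52671 lowest z [0.2129 0.2136 0.2138 0.214  0.2141]
[0.632 0.057 0.213] [0.67  0.127 0.225]
```

All three views put the fingertips at z ≈ 0.212 while the TCP reads 0.192. By the interface text they should be at 0.175, so real heights are about 37 mm above the reading. I'll apply that correction and descend slowly.

>>> jog_arm --moves '[[[0, 0, -0.8], 0, 0.3], [[0, 0, -0.8], 0, 0.3], [[0, 0, -0.8], 0, 0.3], [[0, 0, -0.8], 0, 0.3], [[0, 0, -0.4], 0, 0.3], [[0, 0, -0.2], 0, 0.3], [[0, 0, -0.1], 0, 0.3], [[0, 0, -0.1], 0, 0.3], [[0, 0, -0.1], 0, 0.3], [[0, 0, 0], 0, 0.3]]'

```text
clock: 5.92
tcp_pos: [0.6522, 0.094, -0.0118]
tcp_rot: [-0.156, 0.988, 0.0, 0.0]
force: [-0.1, -0.9, 0.1]
opening: 0.0599
grip_force: 0.0
```

```bash
python3 - <<'E'
from h import *
st()
for n in('scene','wrist'):
    save(n,n+'2');z=load(n+'2');P=cloud(z).reshape(-1,3);P=P[(z['d']>0).ravel()]
    for s in(-1,1):
        # finger centres: along y_tool dir 107.9deg
        c=np.array([.6515,.0939])+s*.04*np.array([np.cos(np.radians(107.9)),np.sin(np.radians(107.9))])
        q=P[(np.hypot(*(P[:,:2]-c).T)<.015)]; print(n,s,len(q),np.percentile(q[:,2],[0,2,5,10,30,50]).round(4))
E
```

```text
clock 5.92 tcp [ 0.6522  0.094  -0.0118] yaw_y 107.9 open 0.0599 grip 0.0 F [-0.1 -0.9  0.1]
scene -1 387 [-0.0031 -0.002  -0.0008  0.0004  0.0397  0.0698]
scene 1 1232 [-3.400e-03 -1.300e-03  2.000e-04  3.520e-02  2.198e-01  2.812e-01]
wrist -1 7170 [-0.0032 -0.0017 -0.0013 -0.0009  0.0392  0.0621]
wrist 1 7223 [-0.0029 -0.0018 -0.0014 -0.0009  0.0391  0.0621]
```

>>> jog_arm --moves '[[[0, 0, 0], 0, -1], [[0, 0, 0], 0, -1], [[0, 0, 0], 0, -1], [[0, 0, 0], 0, -1], [[0, 0, 0], 0, -1], [[0, 0, 0.3], 0, -1], [[0, 0, 0.6], 0, -1], [[0, 0, 0.6], 0, -1]]'

```text
clock: 7.02
tcp_pos: [0.6524, 0.0939, 0.0648]
tcp_rot: [-0.156, 0.988, -0.0, 0.0]
force: [0.3, -0.2, -0.6]
opening: 0.0235
grip_force: 15.0
```

>>> jog_arm --moves '[[[0, 0, 0.8], 0, -1], [[0.06, -0.72, 0], -0.3, -1], [[0.06, -0.72, 0], -0.3, -1], [[0.06, -0.72, 0], -0.3, -1], [[0.06, -0.72, 0], -0.24, -1], [[0.07, -0.72, 0], 0, -1], [[0.07, -0.72, 0], 0, -1], [[0, 0, 0], 0, -1], [[0, 0, 0], 0, -1]]'

```text
clock: 8.15
tcp_pos: [0.6714, -0.1209, 0.1037]
tcp_rot: [-0.057, 0.998, 0.001, 0.0]
force: [-0.2, 0.5, -1.5]
opening: 0.0237
grip_force: 15.0
```

```bash
python3 - <<'E'
from h import *
st(); save('wrist','w3')
E
python3 m3.py w3
```

```text
clock 8.15 tcp [ 0.6714 -0.1209  0.1037] yaw_y 96.5 open 0.0237 grip 15.0 F [-0.2  0.5 -1.5]
tinrim (1151, array([ 663.4, -124.9]), array([44.2, 95.4]), 7.0) 0.0583
```

View pics/w3.png

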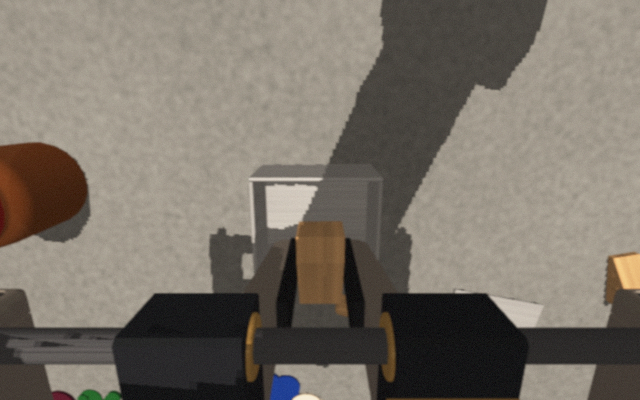

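The chock is held at (320,260), with the tin directly beneath (its near rim spans columns 250–382).

>>> jog_arm --moves '[[[0, -0.04, -0.5], 0, -1], [[0, 0, -0.5], 0, -1], [[0, 0, -0.4], 0, -1], [[0, 0, -0.3], 0, -1], [[0, 0, -0.1], 0, -1], [[0, 0, 0], 0, -1], [[0, 0, 0], 0, -0.2], [[0, 0, 0], 0, -0.2], [[0, 0, 0], 0, -0.2], [[0, 0, 0], 0, -0.2], [[0, 0, 0.5], 0, -0.2], [[0, 0, 0.8], 0, -0.2], [[0, 0, 0.8], 0, -0.2], [[0, 0, 0.8], 0, -0.2]]'

```text
clock: 9.95
tcp_pos: [0.6711, -0.124, 0.1595]
tcp_rot: [-0.057, 0.998, 0.0, 0.0]
force: [0.6, 0.5, -0.2]
opening: 0.0365
grip_force: 0.0
```

>>> jog_arm --moves '[[[-0.5, -0.26, 0.1], -0.96, 0.8], [[-0.5, -0.26, 0.1], -0.96, 0.8], [[-0.5, -0.26, 0.1], -0.96, 0.8], [[-0.5, -0.26, 0.1], -0.96, 0.8], [[-0.5, -0.26, 0.1], -0.96, 0.8], [[-0.5, -0.26, 0.1], -0.96, 0.8], [[-0.5, -0.26, 0], -0.96, 0.8], [[-0.5, -0.26, 0], -0.96, 0.8], [[0, 0, 0], 0, 0.8], [[0, 0, 0], 0, 0.8]]'

```text
clock: 11.2
tcp_pos: [0.4722, -0.2274, 0.1884]
tcp_rot: [0.574, 0.819, 0.0, 0.0]
force: [0.2, 1.1, -0.2]
opening: 0.0831
grip_force: 0.0
```

```bash
cat > m4.py <<'E'
from h import *
import sys
st(); print(np.round(get_obs()['joint_positions'],2)); tag=sys.argv[1]
for n in('scene','side','wrist'):
    save(n,n+tag);z=load(n+tag);P=cloud(z);I=z['img'].astype(int)
    ok=(z['d']>0)
    near=ok&(np.hypot(P[...,0]-.472,P[...,1]+.229)<.17)&(P[...,2]>.006)&(P[...,2]<.06)
    q=P[near]
    if len(q)>50:
        r=cv2.minAreaRect(q[:,:2].astype(np.float32)*1000); print(n,'roller',len(q),np.round(r[0],1),np.round(r[1],1),round(r[2],1))
    o=get_obs()['tcp_pos']
    g=P[ok&(P[...,2]>.1)&(np.hypot(P[...,0]-o[0],P[...,1]-o[1])<.075)]
    if len(g): print(n,'tips z',np.sort(g[:,2])[:20:8].round(4))
    c=P[ok&(np.hypot(P[...,0]-.6785,P[...,1]+.1225)<.028)]
    if len(c): print(n,'in tin z',np.percentile(c[:,2],[5,50,90]).round(3))
E
python3 m4.py 4
```

```text
clock 11.2 tcp [ 0.4722 -0.2274  0.1884] yaw_y 19.9 open 0.0831 grip 0.0 F [ 0.2  1.1 -0.2]
[-0.1   0.28  0.58  1.95 -0.19  0.97  0.91]
scene roller 705 [ 473.5 -226.9] [ 42.4 277. ] 19.4
scene tips z [0.2086 0.2118 0.213 ]
scene in tin z [0.015 0.024 0.027]
side roller 1063 [ 470.2 -232.6] [186.7 227.1] 57.5
side tips z [0.2065 0.2112 0.2133]
side in tin z [0.009 0.011 0.017]
wrist roller 7295 [ 473.4 -230.5] [ 43.7 276. ] 18.9
wrist tips z [0.2077 0.2085 0.2087]
wrist in tin z [0.001 0.011 0.025]
```

View pics/wrist4.png

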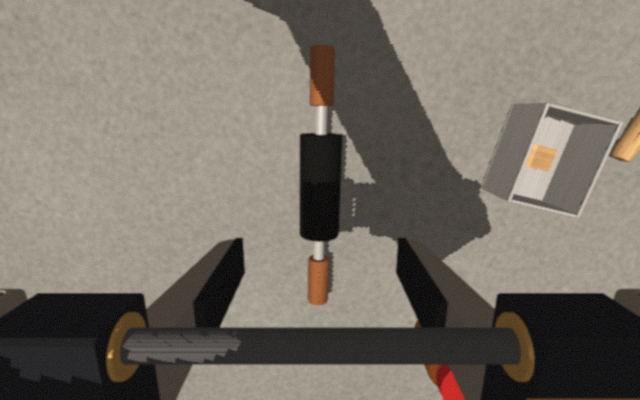

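The roller's drum lies between the fingers at (320,185), and the chock is visible in the tin at (541,157). Tips are again 19.5 mm above the TCP reading.

>>> jog_arm --moves '[[[0.03, -0.05, -0.8], -0.07, 0.8], [[0, 0, -0.8], 0, 0.8], [[0, 0, -0.8], 0, 0.8], [[0, 0, -0.8], 0, 0.8], [[0, 0, -0.4], 0, 0.8], [[0, 0, -0.2], 0, 0.8], [[0, 0, -0.14], 0, 0.8], [[0, 0, -0.1], 0, 0.8], [[0, 0, 0], 0, 0.8], [[0, 0, 0], 0, -1], [[0, 0, 0], 0, -1], [[0, 0, 0], 0, -1], [[0, 0, 0], 0, -1], [[0, 0, 0], 0, -1], [[0, 0, 0], 0, -1], [[0, 0, 0], 0, -1]]' --grip_force 35

```text
clock: 13.35
tcp_pos: [0.473, -0.2305, -0.0138]
tcp_rot: [0.581, 0.814, 0.0, 0.0]
force: [0.2, 0.3, 1.9]
opening: 0.0431
grip_force: 35.0
```

>>> jog_arm --moves '[[[0, 0, 0.3], 0, -1], [[0, 0, 0.6], 0, -1], [[0, 0, 0.6], 0, -1], [[0, 0, 0.6], 0, -1], [[0, 0, 0.2], 0, -1], [[0, 0.5, 0], -0.2, -1], [[0, 0.7, 0], -0.25, -1], [[0, 0.7, 0], -0.25, -1], [[0, 0.7, 0], -0.25, -1], [[0, 0.7, 0], -0.25, -1], [[0, 0.7, 0], -0.25, -1], [[0, 0.7, 0], -0.25, -1], [[0, 0.7, 0], -0.25, -1], [[0, 0.7, 0], -0.25, -1], [[0, 0.7, 0], -0.25, -1], [[0, 0.7, 0], -0.25, -1], [[0, 0.7, 0], -0.25, -1], [[0, 0.5, 0], -0.08, -1], [[0, 0, 0], 0, -1], [[0, 0, 0], 0, -1]]'

```text
clock: 15.85
tcp_pos: [0.4718, 0.2032, 0.1003]
tcp_rot: [0.773, 0.634, -0.001, 0.0]
force: [0.0, -1.9, -7.8]
opening: 0.0433
grip_force: 35.0
```

```bash
cat > m5.py <<'E'
from h import *
import sys
st(); tag=sys.argv[1]
for n in('scene','side','wrist'):
    save(n,n+tag);z=load(n+tag);P=cloud(z);I=z['img'].astype(int);ok=(z['d']>0)
    r,g,b=I[...,0],I[...,1],I[...,2]
    hnd=(ok&(r>1.9*g)&(r>70)&(P[...,2]>.03)&(np.hypot(P[...,0]-.474,P[...,1]-.21)<.18)).astype(np.uint8)
    k,lab,s,c=cv2.connectedComponentsWithStats(hnd)
    E=[]
    for i in range(1,k):
        if s[i,4]>40:
            q=P[lab==i]; E.append(q); print(n,'handle',len(q),np.median(q,0).round(4),'zmax',np.percentile(q[:,2],97).round(4))
    q=P[ok&(np.hypot(P[...,0]-.474,P[...,1]-.21)<.13)&(P[...,2]>.006)&(P[...,2]<.0125)]
    if len(q)>50:
        R=cv2.minAreaRect(q[:,:2].astype(np.float32)*1000); print(n,'plate',len(q),np.round(R[0],1),np.round(R[1],1),round(R[2],1))
E
python3 m5.py 5
```

```text
clock 15.85 tcp [0.4718 0.2032 0.1003] yaw_y -11.3 open 0.0433 grip 35.0 F [ 0.  -1.9 -7.8]
scene plate 1391 [473.1 212. ] [164.8  91.2] 78.8
side plate 481 [466.3 204.3] [176.4 102.4] 78.3
wrist plate 5128 [477.8 229.9] [124.6  90.2] 78.9
```

View pics/wrist5.png

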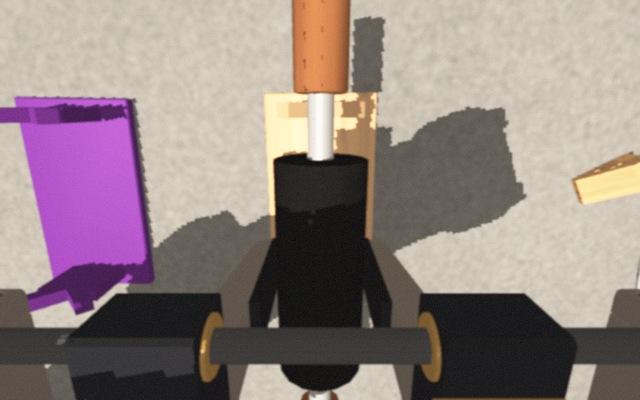

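The roller is held level-looking with its axis along the cradle; the cradle plate lies beneath (columns 265–377). I'll measure the roller relative to the cradle within each view.

```bash
cat > m6.py <<'E'
from h import *
import sys
tag=sys.argv[1]; lo,hi=float(sys.argv[2]),float(sys.argv[3])
cen={'scene':(.4729,.2118),'side':(.4715,.2093),'wrist':(.4748,.2097)}
a=np.radians(78.85);u=np.array([np.cos(a),np.sin(a)]);v=np.array([-u[1],u[0]])
for n in cen:
    z=load(n+tag);P=cloud(z);P=P[(z['d']>0)]
    d=P[:,:2]-np.array(cen[n]);s=d@u;w=d@v
    m=(abs(w)<.03)&(abs(s)<.17)&(P[:,2]>lo)&(P[:,2]<hi)
    for sg in(-1,1):
        k=m&(sg*s>.093); 
        if k.sum()<20: continue
        q=np.c_[s,w,P[:,2]][k]
        print(n,sg,k.sum(),'end s',np.percentile(sg*q[:,0],99).round(4),'w range',np.percentile(q[:,1],[2,98]).round(4),'z',np.percentile(q[:,2],[2,98]).round(4))
E
python3 m6.py 5 .09 .16
```

```text
scene 1 232 end s 0.1307 w range [-0.0118  0.0093] z [0.1282 0.1487]
side -1 121 end s 0.1487 w range [-0.009   0.0126] z [0.1265 0.1489]
wrist 1 2859 end s 0.1108 w range [-0.011   0.0117] z [0.1365 0.148 ]
```

>>> jog_arm --moves '[[[0.03, 0.17, 0], 0.02, -1], [[0, 0, -0.3], 0, -1], [[0, 0, -0.3], 0, -1], [[0, 0, -0.3], 0, -1], [[0, 0, -0.3], 0, -1], [[0, 0, -0.16], 0, -1], [[0, 0, -0.06], 0, -1], [[0, 0, 0], 0, -1], [[0, 0, 0], 0, -1]]'

```text
clock: 17.12
tcp_pos: [0.4746, 0.2132, 0.0306]
tcp_rot: [0.772, 0.636, 0.001, 0.0]
force: [-0.2, 0.1, -7.0]
opening: 0.0434
grip_force: 35.0
```

```bash
python3 m5.py 6 >/dev/null; python3 m6.py 6 .05 .09; python3 -c "
from h import *
st()"
```

```text
scene 1 253 end s 0.1407 w range [-0.0116  0.0095] z [0.0598 0.0792]
side -1 97 end s 0.1383 w range [-0.0098  0.0119] z [0.057  0.0804]
wrist 1 4428 end s 0.1208 w range [-0.0105  0.0122] z [0.0664 0.078 ]
clock 17.27 tcp [0.4745 0.2132 0.0305] yaw_y -11.1 open 0.0431 grip 35.0 F [ 0.6  0.6 -7. ]
```

>>> jog_arm --moves '[[[0, 0, -0.03], 0, -1], [[0, 0, -0.03], 0, -1], [[0, 0, -0.03], 0, -1], [[0, 0, 0], 0, -1], [[0, 0, 0], 0, -1]]'

```text
clock: 17.9
tcp_pos: [0.4742, 0.2129, 0.0256]
tcp_rot: [0.772, 0.635, -0.0, 0.0]
force: [0.6, -0.4, -7.1]
opening: 0.0434
grip_force: 35.0
```

>>> jog_arm --moves '[[[0, 0, -0.02], 0, -1], [[0, 0, -0.02], 0, -1], [[0, 0, 0], 0, -1], [[0, 0, 0], 0, -1]]'

```text
clock: 18.4
tcp_pos: [0.475, 0.213, 0.0241]
tcp_rot: [0.772, 0.636, 0.001, 0.0]
force: [0.2, -1.3, 1.3]
opening: 0.0429
grip_force: 35.0
```

The force went from −7 to +1.3 N, so the cradle carries the roller now. Releasing.

>>> jog_arm --moves '[[[0, 0, 0], 0, 0.02], [[0, 0, 0], 0, 0.1], [[0, 0, 0], 0, 0.3], [[0, 0, 0], 0, 0.5], [[0, 0, 0], 0, 0.5], [[0, 0, 0], 0, 0.5], [[0, 0, 0.3], 0, 0.5], [[0, 0, 0.6], 0, 0.5], [[0, 0, 0.8], 0, 0.5], [[0, 0, 0.8], 0, 0.5], [[0, 0, 0.5], 0, 0.5], [[-0.3, -0.6, 0], 0, 0.5], [[-0.3, -0.8, 0], 0, 0.5], [[0, -0.8, 0], 0, 0.5], [[0, -0.8, 0], 0, 0.5], [[0, 0, 0], 0, 0.5], [[0, 0, 0], 0, 0.5]]'

```text
clock: 20.52
tcp_pos: [0.4444, 0.0635, 0.1741]
tcp_rot: [0.772, 0.636, 0.001, -0.0]
force: [0.1, 0.2, 0.7]
opening: 0.0689
grip_force: 0.0
```

```bash
python3 m5.py 7; python3 m6.py 7 .05 .09; python3 -c "
import cv2,numpy as np
a=cv2.imread('pics/scene7.png');b=cv2.imread('pics/side7.png')
cv2.imwrite('pics/cmp2.png',np.hstack([cv2.resize(a[120:320,200:420],(400,364)),cv2.resize(b[120:280,230:450],(400,291))[:,:] if 0 else cv2.resize(b[100:300,230:450],(400,364))]))"
```

```text
clock 20.52 tcp [0.4444 0.0635 0.1741] yaw_y -11.1 open 0.0689 grip 0.0 F [0.1 0.2 0.7]
scene plate 863 [473.  212.2] [164.9  90.4] 79.0
side plate 313 [470.7 211.3] [180.9 175. ] 77.4
wrist plate 5292 [468.8 183.1] [106.7  90.1] 79.0
scene -1 106 end s 0.133 w range [-0.012   0.0094] z [0.0564 0.0731]
scene 1 246 end s 0.1408 w range [-0.0116  0.0092] z [0.0537 0.0727]
side -1 98 end s 0.1373 w range [-0.0118  0.0114] z [0.0517 0.0723]
side 1 57 end s 0.1407 w range [-0.0097  0.0128] z [0.057 0.072]
wrist -1 1267 end s 0.1336 w range [-0.0107  0.0124] z [0.0597 0.0716]
```

View pics/cmp2.png

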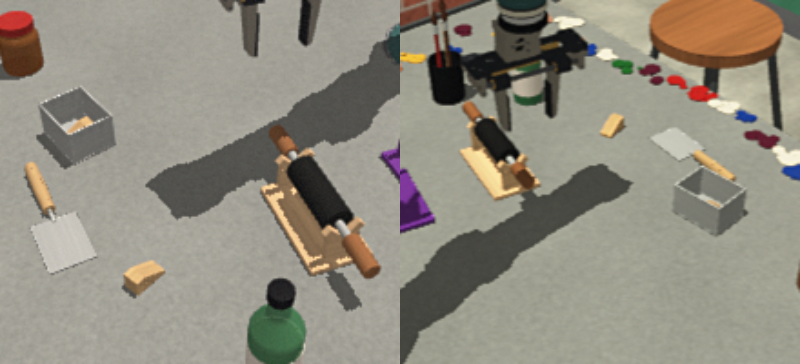

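The roller rests level in both notches: axis z ≈ 0.060, endwise offset about 3 mm. The chock is in the upright tin, at (80,125) in the crop, and the bystanders are where they were. Handing in.

```bash
python3 -c "
from rig import *
print(finish_job())"
```

```text
the job is handed in; nothing more can be done
None
```

I handed the job in: the roller rests level in both notches of the wooden cradle and the chock is in the upright tin. The bystanders were not disturbed, going by the last pictures; `finish_job()` returned no verdict.

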